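Index a tube rotator's collar onto the shaft flat and tighten its thumb screw

ROBOT

A 6-joint arm with a two-finger parallel gripper is mounted at the origin on a cart in front of the work surface, level with it; the furniture and walls round the work are solid. World frame = base frame: x ahead of the robot, y to its left, z up, the work surface at z = 0. Lengths are in m, angles in degrees, forces in N, time in s.
With the tool pointing down it reaches from about 0.375 to 0.9 m from the base axis. Payload 3.1 kg.
Tool frame: the origin (TCP) lies on the centre line of the jaws, within the pads' length; the fingertips stand 14 mm ahead of it and the grasp point (between the pads) lies 5 mm behind it (bot.tips_ahead is the distance from the TCP to the fingertips, in m); z points along the fingers, y is the line along which they close (so a half turn about z gives the same grasp; the last joint's range is limited). The gripper opens to 87 mm and grips with 3 to 60 N. Pads are 19 mm wide; open, the fingers measure 117 mm over their backs; the gripper's body (75 mm by 190 mm) begins 51 mm behind the grasp point.
Start: joints at [54.23, 30.224, 82.088, -0, 67.689, -10.227], TCP at [0.269, 0.564, 0.237] pointing down, gripper open.
Joint ranges: [-176.69, 176.69], [-43.24, 126.21], [12.49, 139.97], [-82, 262], [0, 151.66], [-163.58, 163.58]. Speed limits (degrees/s): [159.86, 159.86, 180, 180, 180, 180].

INTERFACE

Orientations are given as a 3x3 rotation matrix whose columns are the frame's x, y, z axes.
In Python, from rig import bot gives the robot as it stands.
- The arm moves only by the tool play_rows, never from a script. Its argument "moves" is a list that holds one entry, the list of rows, each a list of 6 numbers: the shift along the tool's x, y, z in mm, then the turn, a rotation vector about the tool's x, y, z in rad. A call has 1 to 5 rows; each row shifts and turns the commanded pose from where the row before left it, along the tool's axes as they then stand; what a row does not reach is not made up. A row lasts 1/10 s, in which the tool goes at most 50 mm and 8.59 degrees, less where a joint would pass 70% of its speed; a pose out of reach is approached as far as the arm can. A call with a gripper value outside its range is refused whole. "fingers" is the opening, from -1 (shut) to 1 (fully open), set as the call begins (left out, the last holds). The fingers move at their own pace and stop on an object; the grip force is fixed at half the most. Time passes only in rows, so rows that do not move let the fingers close. It gives the time, the measured TCP pose, the force, the opening and the grip force at its end, in the units of the state.
- bot.read_state(): the state, without advancing time (a new reading comes with each control period).
- bot.capture(name): name is "scene" or "top" or "wrist"; returns a dict with "image" (400x640x3 uint8, blue, green, red), "fx", "fy", "cx", "cy" (pixels), "R" (3x3) and "t" (3): a world point X has camera coordinates R X + t. Camera axes: x right, y down, z forward; pixel columns grow to the right and rows downward; lengths in m; the calibration is good to about 2 mm. A picture is of the moment at which its call begins. There is no depth.
- bot.hand_in(): hands the job in; it is judged then, once.
Trained networks look in a picture, given as the dict that the camera call returned (one of the last four; its "shot" number tells which), for a name from the list of things; names that differ only in an ending like _2 or _b are one class to them, and where a whole thing is asked for, a point or a joint stands for the part that bears it (a point fixed in the world has none). Each returns a list of dicts, best first, with "confidence" (0 to 1); they miss things now and then, are a little off and sometimes report something else, mostly with a low value. They report only what shows in the picture. A call takes as long as a camera call.
- bot.search_frame(picture, query): "centre" ([column, row] in pixels, amid what is visible of it).
- bot.silhouettes(picture, query): "pixels" (400x640 bool, what is visible of it) and "centre" ([column, row] in pixels, amid what is visible of it).
- bot.pinpoint(picture, query): "centre" ([column, row] in pixels: a listed point, or the origin of a listed thing).
The state is a dict: "time_s": time; "joint_positions": joint angles; "qvel": joint speeds; "tau": joint torques, N m; "position": TCP position; "tcp_rot": TCP orientation; "force": force on the tool from outside, world axes, zero at the start; "moment": the same for the moment, N m; "opening": opening from 0.0 (shut) to 1.0 (fully open); "grasp_force": force on a finger pad.
Only numpy, scipy, OpenCV 4.12 (cv2) and the standard library are available. Lean on these libraries where they do the work, as an engineer would, in place of code of your own. Each camera call takes 0.05 s, during which the arm holds its last target. There are 200 camera calls.

TASK

Lock the collar of the tube rotator to its shaft: swing the leaning red thumb screw gently toward the rear, turning the collar, until you feel its sprung tip drop into the flat of the shaft and stop, then turn the wing clockwise until it is firmly finger-tight, and let go. Do not force the tip against the shaft, and leave the other things on the bench alone.

Things in the scene. Friction and masses are not known exactly. Their poses are not given: they have to be found in the camera images.
- rotator: bench tube rotator, fixed: grey base 110 x 290 mm, white motor housing at its +y end (109 mm high), aluminium bearing blocks 50 mm wide at y = -55 and +55 mm (109 mm high). Origin on the bench under the middle of the collar. The shaft runs along its y axis, 85 mm above the origin; its x axis points to the rear, away from the robot at yaw 0
- shaft: braked steel shaft, 36 mm thick, along its y axis; origin on its axis, mid-collar, axes as the rotator's. Under the collar it has a milled flat, 4 mm deep, 10 mm wide, with shoulders at both sides. The flat faces up only roughly: from 0.45 rad to the rear to 0.28 rad to the front of straight up; this frame does not show it. The same flat, with a red line, is seen at the shaft's free -y end
- thumb_screw: red wing screw, radial in the collar. Origin mid-wing, 64 mm from the shaft axis at wing 0; z axis outward. Its sprung tip (4 to 7 N, 8 mm wide) slides on the round shaft and drops into the flat; then the shoulders stop the collar, softly: the push at the wing grows 0.5 N a mm. A stop felt at 4 to 5 N is enough. Over 35 N at the tip while loose (9 N at the wing), or 60 N when tight, spoils it
- wing_grip (a point): middle of the red wing, a plate 30 mm long (x axis), 10 mm thick (y axis), 26 mm high (z axis, outward along the screw; 12 mm below to 14 mm above this point). At wing 0 its x axis is turned 0.65 rad counter-clockwise, seen from outside, from the rotator's x axis. Moves with the wing. The collar (60 mm in diameter, beside it a blue disc of 72 mm) and its boss end 25 mm below this point
- collar (a joint): angle of the collar about the shaft, rad: 0 = thumb screw straight up, positive = leaning to the front (rotator's -x side). Range -0.95 to 1.0; starts at 0.58 to 0.70, in front of the flat. It turns easily (up to 3 N at the wing) and stays where it is left
- wing (a joint): turn of the wing, rad, positive = clockwise looking inward at the shaft = tightening; starts at 0 to 0.1. The screw advances 4 mm a radian. It turns with about 0.13 N m and stays where left. With the tip in the flat it bears from about 1.2 rad and the torque slowly rises, about 0.3 N m a radian; tight is 0.1 N m above the running torque. On the round shaft it bears from 0.2 rad: do not force it
- cuvette_box: red box with a lid, 66 x 99 x 34 mm; bystander
- calculator: black calculator, 128 x 78 x 16 mm; bystander
- pen_blue: blue pen, 142 mm long; bystander

How it is judged (in metres and radians):
At the end, for the whole second after the job is handed in: the screw tip sits in the flat with the wing turned to more than 1.1 rad, and presses on the shaft with more than 12 N by itself; the wing is at rest and released (value of joint wing above 1.1 rad and contact force between thumb_screw and shaft above 12 N and velocity of joint wing between -0.05 and 0.05 rad/s); the robot touches nothing.
It fails at once if the tip is forced against the shaft with more than 35 N before the screw is turned in (wing below 0.9 rad) (contact force between thumb_screw and shaft above 35 N and value of joint wing below 0.9 rad).
It fails at once if the screw is overtightened: more than 60 N between tip and shaft (contact force between thumb_screw and shaft above 60 N).
It fails at once if a bystander is moved by more than 30 mm (distance of any of cuvette_box, calculator, pen_blue from where it was at the start of the episode above 0.03 m).
It also fails if it takes over 70 s, if anything falls off the work surface, if the arm or the gripper's body presses on something with over 40 N, if the wrist force passes 120 N, or if a joint passes its speed limit or range.

## Working session

There is one attempt and no reset: what is moved stays moved. The work goes in short steps, Python scripts to look and compute and a tool call to move; the robot and the scene stay as the last step left them, time stands still between calls to the robot, and variables do not carry over. Pictures are saved under pics/ and viewed, at most 15 in all, crops included, and the job is handed in when it is done.

Besides the shell and the picture viewer there is one more tool, called after "Request:" by a JSON object that holds its "method" and its "body", one argument or row to a line. play_rows: Moves the arm, as the interface text tells. Its arguments: {"type":"object","properties":{"moves":{"type":"array","items":{"type":"array","items":{"type":"array","items":{"type":"number"}}}},"fingers":{"type":"number"}},"required":["moves"]}

```bash
mkdir -p pics; ls; cat > h.py <<'E'
import numpy as np,cv2
from rig import bot
def ray(c,px):
    d=np.array([(px[0]-c['cx'])/c['fx'],(px[1]-c['cy'])/c['fy'],1.]);R=np.array(c['R']);t=np.array(c['t'])
    d=R.T@d; return -R.T@t,d/np.linalg.norm(d)
def tri(rs):
    A=sum(np.eye(3)-np.outer(d,d) for o,d in rs);b=sum((np.eye(3)-np.outer(d,d))@o for o,d in rs)
    X=np.linalg.solve(A,b);return X,[np.linalg.norm((np.eye(3)-np.outer(d,d))@(X-o)) for o,d in rs]
def proj(c,X):
    p=np.array(c['R'])@X+np.array(c['t']);return [c['fx']*p[0]/p[2]+c['cx'],c['fy']*p[1]/p[2]+c['cy']]
E
python3 - <<'E'
from h import *
np.set_printoptions(precision=4,suppress=True)
P={n:bot.capture(n) for n in("scene","top")}
for n in P: cv2.imwrite(f'pics/{n}0.png',P[n]['image'])
for q in("wing_grip","thumb_screw","shaft","rotator"):
    rs=[]
    for n in P:
        r=bot.pinpoint(P[n],q);print(q,n,[(x['centre'],x['confidence']) for x in r[:2]])
        if r: rs.append(ray(P[n],r[0]['centre']))
    if len(rs)==2: print(tri(rs))
E
```

```text
pics
wing_grip scene [([280.4, 193.2], 0.39)]
wing_grip top [([318.4, 228.5], 0.65)]
(array([0.5097, 0.245 , 0.1363]), [np.float64(0.001830206719210503), np.float64(0.0018302067192105423)])
thumb_screw scene [([279.2, 193.5], 0.48)]
thumb_screw top [([316.8, 228.7], 0.4)]
(array([0.509 , 0.2497, 0.1324]), [np.float64(0.0025180616370609945), np.float64(0.0025180616370611324)])
shaft scene []
shaft top [([314.7, 220.4], 0.59)]
rotator scene [([292.3, 221.8], 0.94)]
rotator top [([311.4, 222.5], 0.93)]
(array([ 0.5519,  0.2715, -0.0146]), [np.float64(0.00023568610609868158), np.float64(0.00023568610609860243)])
```

View pics/scene0.png

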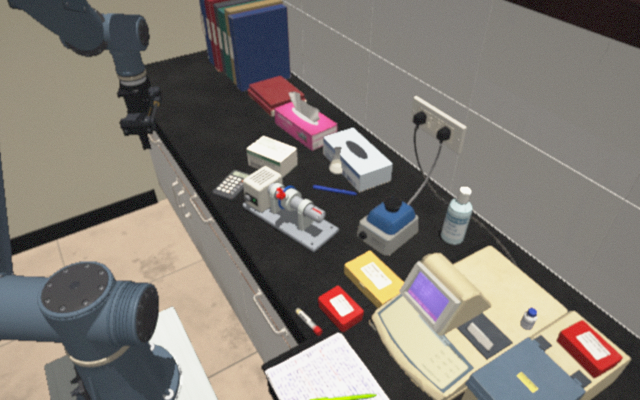

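View pics/top0.png

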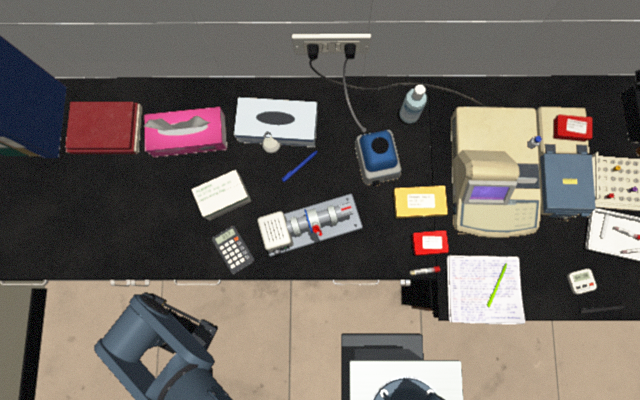

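```bash
python3 - <<'E'
from h import *
np.set_printoptions(precision=4,suppress=True)
s=bot.read_state();print(s['tcp_rot'],s['opening'],s['force'])
T=bot.capture("top");S=bot.capture("scene")
for c in(T,S):
    m=bot.silhouettes(c,"rotator")[0]['pixels'].astype(np.uint8);print(cv2.minAreaRect(cv2.findNonZero(m)))
w=bot.capture("wrist");R=np.array(w['R']);print(R@s['tcp_rot'],R@s['position']+w['t'],w['fx'])
# ray to z plane from top
for p in((352,207),(275,232),(311.4,222.5)):
    o,d=ray(T,p);print(p,o+d*(0.1-o[2])/d[2], o)
E
```

```text
[[-0.9023  0.4312 -0.    ]
 [ 0.4312  0.9023 -0.0001]
 [-0.     -0.0001 -1.    ]] 1.00000496151331 [-0.0433  1.1868  0.1815]
((309.3884582519531, 223.7576904296875), (40.6077766418457, 99.98461151123047), 74.74488067626953)Traceback (most recent call last):
  File "<stdin>", line 6, in <module>
IndexError: list index out of range
```

Request:
{"method": "play_rows", "body": {
  "moves": [
    [[-31,-21,-10,0,0,0],[-31,-21,-10,0,0,0],[-31,-21,-10,0,0,0],[-31,-21,-10,0,0,0],[-31,-21,-10,0,0,0]]
  ]
}}

```text
time_s: 1.2
position: [0.3646, 0.4011, 0.2871]
tcp_rot: [[-0.902, 0.431, 0.0], [0.431, 0.902, 0.0], [-0.0, 0.0, -1.0]]
force: [0.9, 0.5, -0.2]
opening: 1.003
grasp_force: 0.0
```

Request:
{"method": "play_rows", "body": {
  "moves": [
    [[-31,-21,-10,0,0,0],[-31,-21,-10,0,0,0],[-31,-21,0,0,0,0],[-31,-21,0,0,0,0],[0,0,0,0,0,0]]
  ]
}}

```text
time_s: 1.7
position: [0.4421, 0.2699, 0.3069]
tcp_rot: [[-0.9, 0.436, 0.002], [0.436, 0.9, -0.001], [-0.002, -0.0, -1.0]]
force: [-0.5, 0.4, 1.0]
opening: 0.997
grasp_force: 0.0
```

```bash
python3 - <<'E'
from h import *
np.set_printoptions(precision=4,suppress=True)
s=bot.read_state();print(s['position'],s['tcp_rot'],s['joint_positions'],s['force'])
w=bot.capture("wrist");R=np.array(w['R']);print(R@s['tcp_rot'],R@s['position']+w['t'],w['fx'],-R.T@w['t'])
cv2.imwrite('pics/w1.png',w['image'])
for q in("wing_grip","thumb_screw","shaft","rotator"):
    print(q,[(x['centre'],x['confidence']) for x in bot.pinpoint(w,q)[:2]])
print(proj(w,np.array([.51,.247,.136])))
E
```

```text
[0.4421 0.2699 0.3069] [[-0.9     0.4358  0.002 ]
 [ 0.4358  0.9    -0.0012]
 [-0.0023 -0.0002 -1.    ]] [ 19.0818  17.2056  92.1603  -0.1074  70.5503 -45.0445] [-0.5452  0.44    0.9993]
[[-0.0003  1.      0.0002]
 [-0.9539 -0.0002 -0.3001]
 [-0.3001 -0.0002  0.9539]] [0.     0.0344 0.1648] 282.7889520621298 [0.3678 0.3059 0.4536]
wing_grip [([326.8, 235.8], 0.58)]
thumb_screw [([324.7, 238.0], 0.64)]
shaft [([343.2, 241.0], 0.71)]
rotator [([339.7, 217.7], 0.7)]
[np.float64(323.250908071868), np.float64(238.32641778065684)]
```

View pics/w1.png

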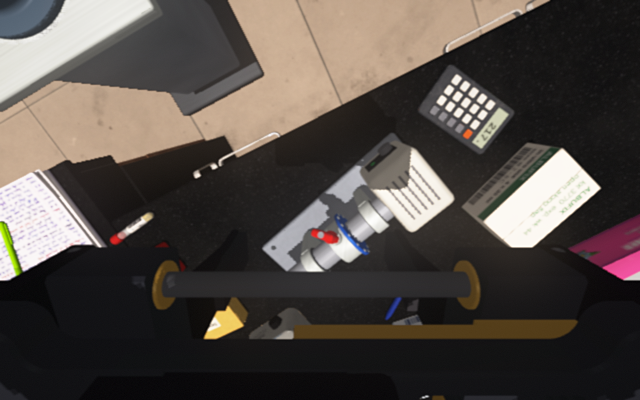

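```bash
python3 - <<'E'
from h import *
np.set_printoptions(precision=4,suppress=True)
w=bot.capture("wrist")
im=w['image']; cv2.imwrite('pics/w1c.png',cv2.resize(im[120:280,240:460],None,fx=3.5,fy=3.5,interpolation=cv2.INTER_CUBIC))
def pl(c,p,z):
    o,d=ray(c,p);return o+d*(z-o[2])/d[2]
a,b=pl(w,(262,247),.012),pl(w,(393,136),.012);print(a,b,np.linalg.norm(a-b),np.degrees(np.arctan2(-(b-a)[0],(b-a)[1])))
W=bot.pinpoint(w,"wing_grip")[0]['centre'];H=bot.pinpoint(w,"shaft")[0]['centre']
T=bot.capture("top");S=bot.capture("scene")
rs=[ray(w,W)]
for c in(T,S):
    r=bot.pinpoint(c,"wing_grip");
    if r: rs.append(ray(c,r[0]['centre'])); print(r[0])
print(tri(rs),tri(rs[:2]));print('shaft',pl(w,H,.085))
print('shaftT',[pl(T,x['centre'],.085) for x in bot.pinpoint(T,"shaft")],[pl(T,x['centre'],0.0) for x in bot.pinpoint(T,"rotator")],[pl(w,x['centre'],0.0) for x in bot.pinpoint(w,"rotator")])
E
```

```text
[0.5309 0.1267 0.012 ] [0.4516 0.3987 0.012 ] 0.2832991366971531 16.249884291075826
{'centre': [293.2, 201.8], 'confidence': 0.73}
(array([0.5359, 0.2428, 0.0871]), [np.float64(0.008615953136456935), np.float64(0.008615953136456833)]) (array([0.5359, 0.2428, 0.0871]), [np.float64(0.008615953136456935), np.float64(0.008615953136456833)])
shaft [0.5483 0.2574 0.085 ]
shaftT [array([0.5381, 0.2609, 0.085 ])] [array([0.5353, 0.2643, 0.    ])] [array([0.5451, 0.262 , 0.    ])]
```

View pics/w1c.png

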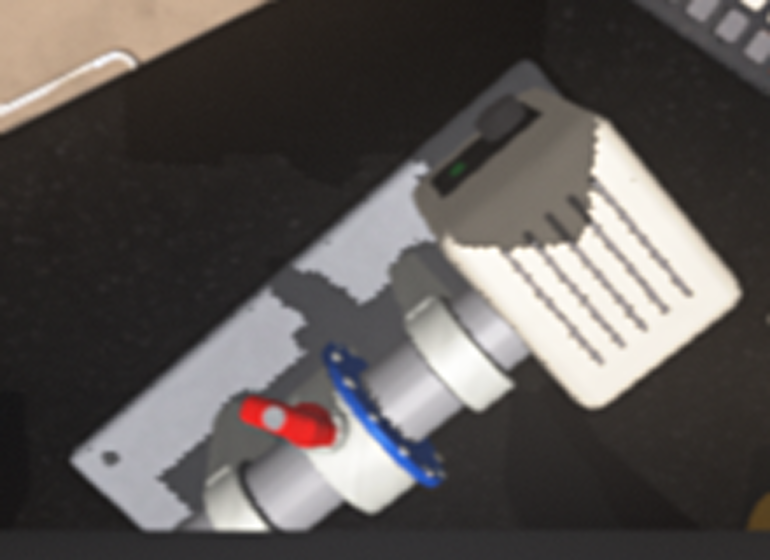

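```bash
cat >> h.py <<'E'
from scipy.spatial.transform import Rotation as Ro
np.set_printoptions(precision=4,suppress=True)
YAW=np.radians(16.2);O=np.array([.5471,.2579,.085])
X=np.array([np.cos(YAW),np.sin(YAW),0]);Y=np.array([-np.sin(YAW),np.cos(YAW),0]);Z=np.array([0,0,1.])
def pose(th,phi,r):
    """tool pose at collar th, wing phi, TCP radius r"""
    n=np.cos(th)*Z-np.sin(th)*X; t=np.cos(th)*X+np.sin(th)*Z
    q=Ro.from_rotvec(n*(.65-phi)).as_matrix(); wx,wy=q@t,q@Y
    return O+r*n,np.column_stack([-wx,wy,-n])
def delta(th,phi,r):
    s=bot.read_state();R=np.array(s['tcp_rot']);p,Q=pose(th,phi,r)
    print('shift mm (tool now)',R.T@(p-s['position'])*1e3,'(tool target)',Q.T@(p-s['position'])*1e3,'rotvec',Ro.from_matrix(R.T@Q).as_rotvec(),'J',s['joint_positions'],'F',s['force'])
E
python3 -c "
from h import *
print(pose(.64,.05,.15));delta(.64,.05,.15)"
```

```text
(array([0.4611, 0.2329, 0.2053]), array([[-0.4782, -0.6652,  0.5735],
       [-0.7269,  0.6662,  0.1666],
       [-0.4929, -0.3372, -0.8021]]))
shift mm (tool now) [-36.7583 -27.1389 101.2189] (tool target) [68.939  -7.0204 86.7819] rotvec [-0.0441 -0.6867 -1.2798] J [ 19.48    17.2221  92.1972  -0.      70.5832 -44.9954] F [-0.0774  0.4939 -0.8136]
```

Request:
{"method": "play_rows", "body": {
  "moves": [
    [[0,0,0,-0.004,-0.0624,-0.1163],[0,0,0,-0.004,-0.0624,-0.1163],[0,0,0,-0.004,-0.0624,-0.1163],[0,0,0,-0.004,-0.0624,-0.1163],[0,0,0,-0.004,-0.0624,-0.1163]]
  ],
  "fingers": -0.1
}}

```text
time_s: 2.95
position: [0.4397, 0.2733, 0.3068]
tcp_rot: [[-0.943, -0.134, 0.305], [-0.149, 0.988, -0.026], [-0.298, -0.07, -0.952]]
force: [-0.3, -0.4, -1.0]
opening: 0.629
grasp_force: 0.0
```

Request:
{"method": "play_rows", "body": {
  "moves": [
    [[0,0,0,-0.004,-0.0624,-0.1163],[0,0,0,-0.004,-0.0624,-0.1163],[0,0,0,-0.004,-0.0624,-0.1163],[0,0,0,-0.004,-0.0624,-0.1163],[0,0,0,-0.004,-0.0624,-0.1163]]
  ]
}}

```text
time_s: 3.45
position: [0.4395, 0.2733, 0.3068]
tcp_rot: [[-0.583, -0.603, 0.544], [-0.657, 0.744, 0.122], [-0.479, -0.286, -0.83]]
force: [-0.7, 0.6, -0.1]
opening: 0.451
grasp_force: 0.0
```

Request:
{"method": "play_rows", "body": {
  "moves": [
    [[0,0,0,-0.004,-0.0624,-0.1163],[20,-2,20,0,0,0],[20,-2,20,0,0,0],[20,-2,20,0,0,0],[0,0,0,0,0,0]]
  ]
}}

```text
time_s: 3.95
position: [0.4463, 0.2435, 0.2413]
tcp_rot: [[-0.48, -0.67, 0.567], [-0.725, 0.667, 0.174], [-0.494, -0.327, -0.805]]
force: [-0.1, -0.0, 0.5]
opening: 0.45
grasp_force: 0.0
```

```bash
python3 - <<'E'
from h import *
delta(.64,.05,.15)
w=bot.capture("wrist");cv2.imwrite('pics/w2.png',w['image'])
for q in("wing_grip","thumb_screw","shaft","rotator"):
    print(q,[(x['centre'],x['confidence']) for x in bot.pinpoint(w,q)[:2]])
print(proj(w,pose(.64,0,.064)[0]),proj(w,pose(.64,0,.05)[0]),proj(w,O))
E
```

```text
shift mm (tool now) [18.4093 -5.1955 35.5488] (tool target) [18.4162 -4.7712 35.6047] rotvec [ 0.0103  0.0002 -0.0031] J [  15.4612   14.3515  123.7541    9.5643    5.6323 -134.3157] F [-0.1269 -0.0148  0.4905]
wing_grip []
thumb_screw [([311.6, 181.6], 0.66)]
shaft [([309.9, 168.5], 0.9)]
rotator [([471.6, 224.8], 0.6), ([333.7, 129.3], 0.55)]
[np.float64(309.78786976350426), np.float64(178.44225559160742)] [np.float64(309.93171042202425), np.float64(175.21002543506108)] [np.float64(310.3522589602767), np.float64(165.7599180619624)]
```

View pics/w2.png

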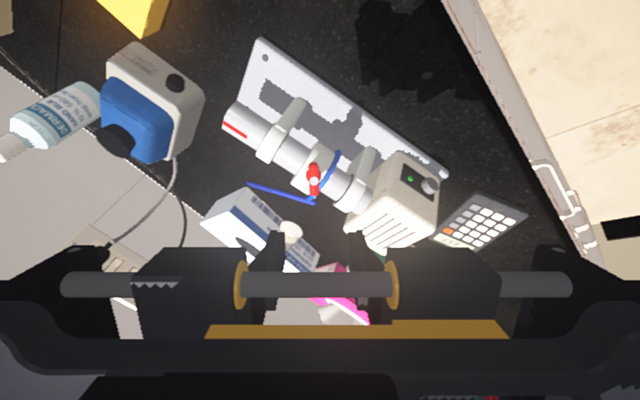

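```bash
cat >> h.py <<'E'
def push(th,be,rt,tt,d):
    """closed fingertip at radius rt, tangent offset tt from screw axis at th; tool lean be; d = row advance in mm"""
    n=np.cos(th)*Z-np.sin(th)*X; t=np.cos(th)*X+np.sin(th)*Z
    nb=np.cos(be)*Z-np.sin(be)*X; tb=np.cos(be)*X+np.sin(be)*Z
    Q=np.column_stack([-tb,Y,-nb]); p=O+rt*n+tt*t+.014*nb
    s=bot.read_state();R=np.array(s['tcp_rot'])
    print('p',p,'shift now',R.T@(p-s['position'])*1e3,'shift target',Q.T@(p-s['position'])*1e3,'rotvec',Ro.from_matrix(R.T@Q).as_rotvec())
    w=d/64*Y; print('sweep row',Q.T@np.cross(w,(p-O)*1e3),d/64)
    v=np.array(s['position'])-O;print('J',s['joint_positions'],'F',s['force'],'Ft',s['force']@t,'tcp rot frame',v@X,v@Y,v@Z)
E
python3 -c "
from h import *
push(.66,.25,.060,-.035,3);push(.66,.25,.100,-.055,3)"
```

```text
p [0.4819 0.239  0.1245] shift now [ 48.1927  12.8591 114.6139] shift target [ -0.3776 -15.5204 124.0291] rotvec [-0.1084  0.3829  0.595 ]
sweep row [-2.5817 -0.     -2.6257] 0.046875
J [  15.6146   14.1134  123.5611    9.3222    5.6285 -134.1763] F [ 0.1421 -0.1024 -0.3446] Ft -0.12605872923238118 tcp rot frame -0.09895150783215997 0.015520420297317808 0.15958511731760155
p [0.4432 0.2277 0.1438] shift now [65.0654 24.8942 74.9848] shift target [ 33.9092 -15.5204  95.3164] rotvec [-0.1084  0.3829  0.595 ]
sweep row [-3.9276 -0.     -4.2329] 0.046875
J [  15.6146   14.1134  123.5611    9.3222    5.6285 -134.1763] F [ 0.1421 -0.1024 -0.3446] Ft -0.12605872923238118 tcp rot frame -0.09895150783215997 0.015520420297317808 0.15958511731760155
```

Request:
{"method": "play_rows", "body": {
  "moves": [
    [[0,0,0,-0.018,0.064,0.099],[0,0,0,-0.018,0.064,0.099],[0,0,0,-0.018,0.064,0.099],[0,0,0,-0.018,0.064,0.099],[0,0,0,-0.018,0.064,0.099]]
  ],
  "fingers": -1
}}

```text
time_s: 4.7
position: [0.4469, 0.2467, 0.2444]
tcp_rot: [[-0.864, -0.392, 0.317], [-0.388, 0.918, 0.078], [-0.322, -0.056, -0.945]]
force: [0.2, -0.1, -0.2]
opening: 0.081
grasp_force: 0.0
```

Request:
{"method": "play_rows", "body": {
  "moves": [
    [[0,0,0,-0.018,0.064,0.099],[5,-10,20,0,0,0],[5,-9,20,0,0,0],[0,0,20,0,0,0],[0,0,0,0,0,0]]
  ]
}}

```text
time_s: 5.2
position: [0.4582, 0.2292, 0.1815]
tcp_rot: [[-0.916, -0.311, 0.251], [-0.303, 0.95, 0.072], [-0.261, -0.01, -0.965]]
force: [-0.7, -0.2, -0.5]
opening: 0.003
grasp_force: 0.0
```

```bash
python3 - <<'E'
from h import *
push(.66,.25,.060,-.045,3)
w=bot.capture("wrist");cv2.imwrite('pics/w3.png',w['image'])
for q in("wing_grip","thumb_screw","shaft"):
    print(q,[(x['centre'],x['confidence']) for x in bot.pinpoint(w,q)[:2]])
print(proj(w,pose(.64,0,.064)[0]),proj(w,O))
E
```

```text
p [0.4743 0.2368 0.1184] shift now [-0.5897  2.7687 65.5391] shift target [-1.4261  2.7121 65.5286] rotvec [-0.0014  0.0142  0.0355]
sweep row [-2.3948  0.     -3.0556] 0.046875
J [ 13.7299  22.2932 112.0535   1.1395  30.5275 -95.4   ] F [-0.7474 -0.1607 -0.5307] Ft -0.9278042735628691 tcp rot frame -0.09339414483907635 -0.0027121007328361167 0.096512735254262
wing_grip []
thumb_screw []
shaft [([516.4, 213.0], 0.25)]
[np.float64(317.9631037271207), np.float64(266.9105527993661)] [np.float64(316.8039269724769), np.float64(256.28490055259743)]
```

View pics/w3.png

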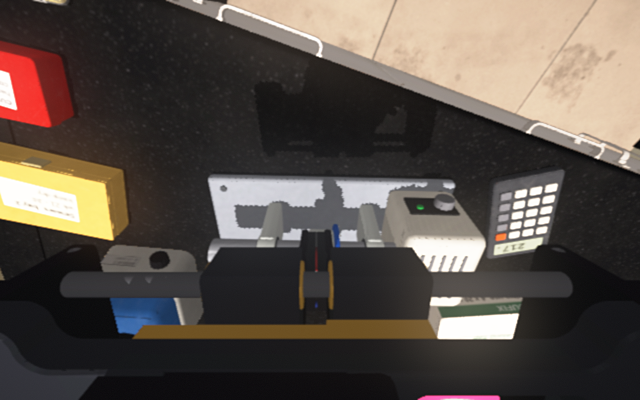

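Request:
{"method": "play_rows", "body": {
  "moves": [
    [[0,0,16,0,0.014,0.03],[0,0,16,0,0,0],[0,0,16,0,0,0],[0,0,15,0,0,0],[0,0,0,0,0,0]]
  ]
}}

```text
time_s: 5.9
position: [0.4741, 0.2341, 0.1215]
tcp_rot: [[-0.928, -0.284, 0.24], [-0.276, 0.959, 0.069], [-0.25, -0.002, -0.968]]
force: [-0.2, -0.5, 0.6]
opening: 0.003
grasp_force: 0.0
```

```bash
python3 - <<'E'
from h import *
w=bot.capture("scene")
cv2.imwrite('pics/s4.png',cv2.resize(w['image'][150:250,230:340],None,fx=5,fy=5,interpolation=cv2.INTER_CUBIC))
push(.66,.25,.060,-.045,3)
E
```

```text
p [0.4743 0.2368 0.1184] shift now [0.0409 2.4773 3.8556] shift target [0.0434 2.474  3.8577] rotvec [-0.0008  0.0032  0.0059]
sweep row [-2.3948  0.     -3.0556] 0.046875
J [ 13.8576  29.9429 112.2513   1.366   23.3168 -93.8616] F [-0.3067  0.4911 -0.1605] Ft -0.2228177492059193 tcp rot frame -0.07671269516892178 -0.002473958742795576 0.03712259833820379
```

View pics/s4.png

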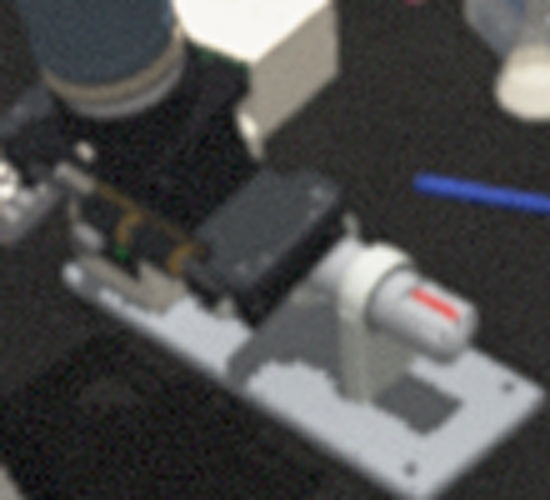

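Request:
{"method": "play_rows", "body": {
  "moves": [
    [[-4,0,-1.5,0,0,0],[-4,0,-2,0,0,0],[-3,0,-1,0,0,0],[0,0,0,0,0,0]]
  ]
}}

```text
time_s: 6.35
position: [0.4837, 0.2368, 0.1298]
tcp_rot: [[-0.928, -0.284, 0.242], [-0.275, 0.959, 0.069], [-0.252, -0.002, -0.968]]
force: [-0.8, 0.3, 0.7]
opening: 0.006
grasp_force: 0.1
```

Request:
{"method": "play_rows", "body": {
  "moves": [
    [[-2,0,-1,0,0,0],[-2,0,-1,0,0,0],[-2,0,-1,0,0,0],[0,0,0,0,0,0]]
  ]
}}

```text
time_s: 6.75
position: [0.4872, 0.2381, 0.1331]
tcp_rot: [[-0.929, -0.284, 0.239], [-0.276, 0.959, 0.069], [-0.248, -0.002, -0.969]]
force: [-2.8, 0.2, 0.6]
opening: 0.004
grasp_force: 1.5
```

```bash
cat >> h.py <<'E'
def feel(n=4):
    F=[]
    for _ in range(n): bot.capture("scene");F.append(bot.read_state()['force'])
    s=bot.read_state();v=np.array(s['position'])-O+.014*np.array(s['tcp_rot'])[:,2]
    F=np.mean(F,0);ps=np.arctan2(-(v@X),v@Z)
    print('F rot',F@X,F@Y,F@Z,'tip rXZ',v@X,v@Y,v@Z,'tip ang',ps,'r',np.hypot(v@X,v@Z),'J',s['joint_positions'])
E
python3 -c "
from h import *
feel()
push(.66,.25,.060,-.027,3)"
```

```text
F rot -3.2003536959834125 1.1033779991296466 0.6144749387932975 tip rXZ -0.05950978499611555 -0.0024294947510460196 0.034510373185524496 tip ang 1.04527920484066 r 0.06879229875275333 J [ 13.9308  29.3807 109.8698   1.1906  26.3457 -93.587 ]
p [0.488  0.2407 0.1294] shift now [-0.4732  2.4204  3.8949] shift target [-0.466   2.4206  3.8957] rotvec [-0.0006  0.0016  0.0056]
sweep row [-2.7312 -0.     -2.2818] 0.046875
J [ 13.9308  29.3807 109.8698   1.1906  26.3457 -93.587 ] F [-3.6834  0.5522  0.2131] Ft -2.5419968023559423 tcp rot frame -0.06299574534890234 -0.0024205585101773233 0.04806942922060296
```

Request:
{"method": "play_rows", "body": {
  "moves": [
    [[-2.7,0,-2.3,0,0.047,0],[-2.7,0,-2.3,0,0.047,0],[-2.7,0,-2.3,0,0.047,0],[-2.7,0,-2.3,0,0.047,0],[0,0,0,0,0,0]]
  ]
}}

```text
time_s: 7.45
position: [0.4989, 0.2414, 0.145]
tcp_rot: [[-0.957, -0.284, 0.067], [-0.283, 0.959, 0.018], [-0.069, -0.002, -0.998]]
force: [-1.1, 1.5, 0.9]
opening: 0.004
grasp_force: 1.1
```

```bash
python3 -c "
from h import *
feel()"
```

```text
F rot 0.08444148452031211 0.10320035076464998 -0.016023788933183042 tip rXZ -0.05199065151964612 -0.0027724099915277575 0.04532880574282806 tip ang 0.8537449217726938 r 0.06897628922686638 J [ 14.2215  30.8666 100.3228   0.0064  44.9567 -92.2868]
```

Request:
{"method": "play_rows", "body": {
  "moves": [
    [[-2.7,0,-2.3,0,0.047,0],[-2.7,0,-2.3,0,0.047,0],[-2.7,0,-2.3,0,0.047,0],[0,0,0,0,0,0]]
  ]
}}

```text
time_s: 8.05
position: [0.5052, 0.2429, 0.1512]
tcp_rot: [[-0.956, -0.284, -0.071], [-0.283, 0.959, -0.023], [0.075, -0.002, -0.997]]
force: [-0.9, -0.6, 0.9]
opening: 0.004
grasp_force: 0.5
```

```bash
python3 -c "
from h import *
feel()"
```

```text
F rot -0.13673705380972362 0.19006587072972358 -0.5317635645905 tip rXZ -0.046759169655421935 -0.0025635347172537353 0.05222471451362806 tip ang 0.7302376645265326 r 0.07009879280625655 J [ 14.425   33.2548  93.0989  -0.3389  57.9323 -91.8745]
```

Request:
{"method": "play_rows", "body": {
  "moves": [
    [[-1.8,0,-1.5,0,0.031,0],[-1.8,0,-1.5,0,0.031,0],[-1.8,0,-1.5,0,0.031,0],[0,0,0,0,0,0]]
  ]
}}

```text
time_s: 8.65
position: [0.5096, 0.2445, 0.155]
tcp_rot: [[-0.945, -0.284, -0.161], [-0.279, 0.959, -0.05], [0.169, -0.002, -0.986]]
force: [-1.1, 0.5, 1.9]
opening: 0.004
grasp_force: 0.7
```

```bash
python3 -c "
from h import *
feel()"
```

```text
F rot -0.7974346694120861 0.060181404985593816 0.40625371731471044 tip rXZ -0.04231134891500179 -0.0024150063661403627 0.05644315238196368 tip ang 0.6432627762220181 r 0.07054133325803104 J [ 14.5445  35.3015  88.2327  -0.4915  66.1072 -91.7074]
```

Request:
{"method": "play_rows", "body": {
  "moves": [
    [[-1.8,0,-1.5,0,0.031,0],[-1.8,0,-1.5,0,0.031,0],[0,0,0,0,0,0]]
  ]
}}

```text
time_s: 9.15
position: [0.5138, 0.2458, 0.1575]
tcp_rot: [[-0.934, -0.284, -0.219], [-0.276, 0.959, -0.067], [0.229, -0.002, -0.973]]
force: [-2.0, -0.6, 1.6]
opening: 0.004
grasp_force: 0.8
```

```bash
python3 -c "
from h import *
feel()"
```

```text
F rot -1.3479340630322527 0.10911853178392526 0.9134789716069924 tip rXZ -0.03881596926578247 -0.002378028877607487 0.058950431775154945 tip ang 0.5822932295208492 r 0.07058210025579692 J [ 14.6148  36.8417  84.9635  -0.5819  71.3635 -91.6206]
```

Request:
{"method": "play_rows", "body": {
  "moves": [
    [[-1.8,0,-1.5,0,0.031,0],[-1.8,0,-1.5,0,0.031,0],[0,0,0,0,0,0]]
  ]
}}

```text
time_s: 9.65
position: [0.5181, 0.247, 0.1594]
tcp_rot: [[-0.918, -0.284, -0.276], [-0.271, 0.959, -0.084], [0.288, -0.002, -0.958]]
force: [-1.0, -0.1, 1.7]
opening: 0.006
grasp_force: 0.7
```

```bash
python3 -c "
from h import *
feel()"
```

```text
F rot -0.3785729204628237 0.17782258684453434 0.4848113277536725 tip rXZ -0.03534360833630674 -0.0024289794855738463 0.06116047241844216 tip ang 0.5239983670259055 r 0.07063833262950985 J [ 14.6719  38.5001  81.7052  -0.6658  76.5085 -91.5547]
```

Request:
{"method": "play_rows", "body": {
  "moves": [
    [[-1.8,0,-1.5,0,0.031,0],[-1.8,0,-1.5,0,0.031,0],[0,0,0,0,0,0]]
  ]
}}

```text
time_s: 10.15
position: [0.5222, 0.2482, 0.1612]
tcp_rot: [[-0.899, -0.284, -0.332], [-0.265, 0.959, -0.1], [0.347, -0.002, -0.938]]
force: [-1.5, 0.2, 1.1]
opening: 0.006
grasp_force: 0.6
```

```bash
python3 -c "
from h import *
feel()"
```

```text
F rot -0.7242408181163364 -0.11555095193226352 0.6067031349193893 tip rXZ -0.03183639333770515 -0.002364346950718477 0.06323312024139263 tip ang 0.46642498100597884 r 0.07079536309826721 J [ 14.7333  40.2525  78.4495  -0.7389  81.5614 -91.5041]
```

Request:
{"method": "play_rows", "body": {
  "moves": [
    [[-1.8,0,-1.5,0,0.031,0],[-1.8,0,-1.5,0,0.031,0],[0,0,0,0,0,0]]
  ]
}}

```text
time_s: 10.65
position: [0.5266, 0.2495, 0.1626]
tcp_rot: [[-0.877, -0.284, -0.387], [-0.259, 0.959, -0.117], [0.405, -0.002, -0.915]]
force: [-0.2, 0.2, 1.0]
opening: 0.004
grasp_force: 0.4
```

```bash
python3 -c "
from h import *
feel()"
```

```text
F rot 0.30556658782632695 -0.17579898086561938 0.4347630169739642 tip rXZ -0.028262214029992554 -0.002351515644045065 0.06502049075001817 tip ang 0.41002949145937756 r 0.07089722814927468 J [ 14.7859  42.1033  75.195   -0.8104  86.5272 -91.4663]
```

Request:
{"method": "play_rows", "body": {
  "moves": [
    [[-1.8,0,-1.5,0,0.031,0],[-1.8,0,-1.5,0,0.031,0],[0,0,0,0,0,0]]
  ]
}}

```text
time_s: 11.15
position: [0.5306, 0.2507, 0.1639]
tcp_rot: [[-0.851, -0.284, -0.442], [-0.251, 0.959, -0.133], [0.461, -0.002, -0.887]]
force: [-1.3, 1.0, 0.9]
opening: 0.002
grasp_force: 0.7
```

```bash
python3 -c "
from h import *
feel()"
```

```text
F rot -0.43763560837518284 -0.03928220603056757 1.1826798474902949 tip rXZ -0.02459138694916163 -0.002304528002432581 0.06672957171640376 tip ang 0.3530802141309082 r 0.07111660884447507 J [ 14.8368  44.0246  71.9386  -0.8784  91.4219 -91.4394]
```

Request:
{"method": "play_rows", "body": {
  "moves": [
    [[-1.8,0,-1.5,0,0.031,0],[-1.8,0,-1.5,0,0.031,0],[0,0,0,0,0,0]]
  ]
}}

```text
time_s: 11.65
position: [0.5349, 0.252, 0.1647]
tcp_rot: [[-0.822, -0.284, -0.494], [-0.242, 0.959, -0.148], [0.516, -0.002, -0.857]]
force: [-1.4, 0.5, 1.6]
opening: 0.006
grasp_force: 0.9
```

```bash
python3 -c "
from h import *
feel()"
```

```text
F rot -0.6203413897754776 -0.11488224053895066 0.5956113045684792 tip rXZ -0.020742468260573736 -0.002275602812668051 0.06809588189093752 tip ang 0.2956778338376643 r 0.0711849641430367 J [ 14.881   46.0282  68.6806  -0.9443  96.2277 -91.4245]
```

Request:
{"method": "play_rows", "body": {
  "moves": [
    [[-1.8,0,-1.5,0,0.031,0],[-1.8,0,-1.5,0,0.031,0],[0,0,0,0,0,0]]
  ]
}}

```text
time_s: 12.15
position: [0.5394, 0.2533, 0.1654]
tcp_rot: [[-0.79, -0.284, -0.544], [-0.233, 0.959, -0.163], [0.568, -0.002, -0.823]]
force: [-2.4, -0.3, 2.8]
opening: 0.005
grasp_force: 1.0
```

```bash
python3 -c "
from h import *
feel()
cv2.imwrite('pics/s5.png',cv2.resize(bot.capture('scene')['image'][150:250,230:340],None,fx=5,fy=5,interpolation=cv2.INTER_CUBIC))"
```

```text
F rot -0.8334717502153581 0.8038381547479335 1.1703915144605368 tip rXZ -0.016732088245676978 -0.002257065014457096 0.06921801483402192 tip ang 0.2371803555900316 r 0.0712116307538593 J [ 14.9232  48.0959  65.4214  -1.0163 100.9557 -91.42  ]
```

View pics/s5.png

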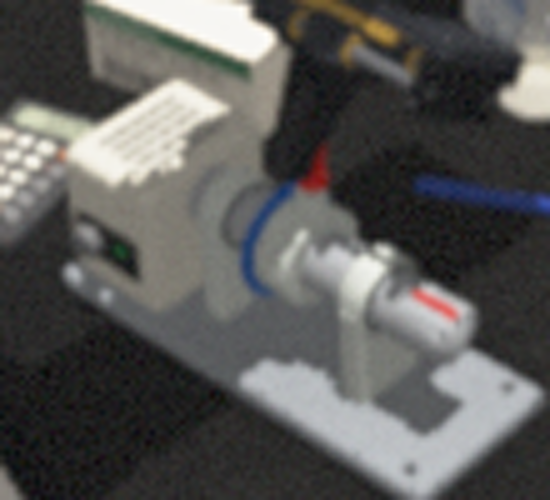

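Request:
{"method": "play_rows", "body": {
  "moves": [
    [[-1.8,0,-1.5,0,0.031,0],[-1.8,0,-1.5,0,0.031,0],[0,0,0,0,0,0]]
  ]
}}

```text
time_s: 12.7
position: [0.5436, 0.2546, 0.1659]
tcp_rot: [[-0.754, -0.284, -0.593], [-0.222, 0.959, -0.177], [0.618, -0.002, -0.786]]
force: [-1.5, -0.3, 3.0]
opening: 0.004
grasp_force: 1.8
```

```bash
python3 -c "
from h import *
feel()"
```

```text
F rot -1.6835041472534562 -0.03309284415418216 2.1616999491228563 tip rXZ -0.012958009631672108 -0.0022243664987124235 0.07019216006843582 tip ang 0.18255237223574267 r 0.07137821340358291 J [ 14.9614  50.2193  62.1851  -1.089  105.656  -91.4273]
```

Request:
{"method": "play_rows", "body": {
  "moves": [
    [[-1.8,0,-1.5,0,0.031,0],[0,0,0,0,0,0]]
  ]
}}

```text
time_s: 13.1
position: [0.5457, 0.2553, 0.1661]
tcp_rot: [[-0.735, -0.284, -0.615], [-0.216, 0.959, -0.184], [0.642, -0.002, -0.767]]
force: [-1.8, -0.2, 3.6]
opening: 0.006
grasp_force: 2.2
```

```bash
python3 -c "
from h import *
feel()"
```

```text
F rot -2.7941018090034477 0.5273437162437652 3.4147613305767694 tip rXZ -0.010934504859087518 -0.0021922015564223452 0.07061796398686776 tip ang 0.15362031726617822 r 0.07145950065711319 J [ 14.9796  51.3027  60.5545  -1.1241 107.9872 -91.4344]
```

Request:
{"method": "play_rows", "body": {
  "moves": [
    [[-1.8,0,-1.5,0,0.031,0],[0,0,0,0,0,0]]
  ]
}}

```text
time_s: 13.5
position: [0.5481, 0.2559, 0.1662]
tcp_rot: [[-0.716, -0.284, -0.638], [-0.211, 0.959, -0.19], [0.666, -0.002, -0.746]]
force: [-2.3, -0.7, 5.0]
opening: 0.003
grasp_force: 2.8
```

```bash
python3 -c "
from h import *
feel(6)"
```

```text
F rot -3.0849285336740224 0.0199837978065778 4.2904306848511675 tip rXZ -0.008853235316608369 -0.0021780004959039757 0.07087948663561958 tip ang 0.12426191395198341 r 0.07143025550353446 J [ 14.9956  52.4104  58.9173  -1.1613 110.3051 -91.444 ]
```

Request:
{"method": "play_rows", "body": {
  "moves": [
    [[10,0,0,0,0,0],[15,0,0,0,0,0],[15,0,-15,0,0,0],[0,0,-30,0,0,0],[0,0,-30,0,0,0]]
  ]
}}

```text
time_s: 14.3
position: [0.568, 0.262, 0.2492]
tcp_rot: [[-0.719, -0.284, -0.635], [-0.211, 0.959, -0.19], [0.662, -0.002, -0.749]]
force: [0.6, -0.1, 1.2]
opening: 0.009
grasp_force: 0.0
```

Request:
{"method": "play_rows", "body": {
  "moves": [
    [[0,0,-20,0,0,0],[0,0,0,0,0,0]]
  ],
  "fingers": -0.1
}}

```text
time_s: 14.5
position: [0.5828, 0.2661, 0.265]
tcp_rot: [[-0.723, -0.284, -0.63], [-0.212, 0.959, -0.188], [0.658, -0.003, -0.753]]
force: [-0.7, -0.5, 0.2]
opening: 0.107
grasp_force: 0.0
```

```bash
python3 -c "
from h import *
w=bot.capture('wrist');s=bot.capture('scene');t=bot.capture('top')
cv2.imwrite('pics/w6.png',w['image'])
rs={}
for n,c in zip('wst',(w,s,t)):
  for q in('wing_grip','thumb_screw'):
    r=bot.pinpoint(c,q);print(n,q,[(x['centre'],x['confidence']) for x in r[:2]])
    if r: rs[n]=ray(c,r[0]['centre'])
print(proj(w,pose(-.28,0,.064)[0]),proj(s,pose(-.28,0,.064)[0]),proj(t,pose(-.28,0,.064)[0]))
print(tri(list(rs.values())) if len(rs)>1 else '')
delta(-.28,0,.15)
"
```

```text
w wing_grip [([323.8, 257.2], 0.66)]
w thumb_screw [([320.1, 256.8], 0.67)]
s wing_grip [([290.2, 181.8], 0.56)]
s thumb_screw [([295.0, 181.5], 0.6)]
t wing_grip []
t thumb_screw [([230.4, 248.7], 0.5)]
[np.float64(318.7336095771171), np.float64(261.79982711581926)] [np.float64(295.03791019888325), np.float64(179.85027298136788)] [np.float64(311.61194304313386), np.float64(208.85762521353737)]
(array([0.5311, 0.3468, 0.1291]), [np.float64(0.08827275642514072), np.float64(0.07368750530332796), np.float64(0.15436814388451747)])
shift mm (tool now) [-28.527    1.7723  19.9365] (tool target) [-14.6355  -8.9383  30.3365] rotvec [ 0.1413 -0.4336 -0.6354] J [ 15.0704  50.2112  48.1647  -1.2474 123.3338 -91.6701] F [-1.4833  0.0541 -0.2145]
```

View pics/w6.png

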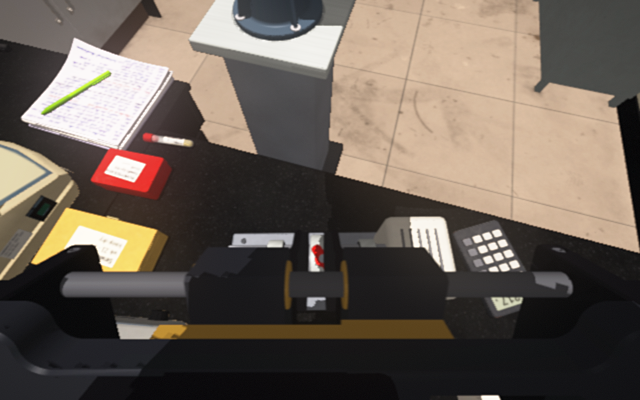

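Request:
{"method": "play_rows", "body": {
  "moves": [
    [[0,0,0,0.0236,-0.0723,-0.106],[0,0,0,0.0236,-0.0723,-0.106],[0,0,0,0.0236,-0.0723,-0.106],[0,0,0,0.0236,-0.0723,-0.106],[0,0,0,0.0236,-0.0723,-0.106]]
  ],
  "fingers": 0
}}

```text
time_s: 15.45
position: [0.5799, 0.266, 0.2637]
tcp_rot: [[-0.621, -0.715, -0.322], [-0.723, 0.681, -0.115], [0.301, 0.161, -0.94]]
force: [0.6, 0.2, -0.3]
opening: 0.495
grasp_force: 0.0
```

Request:
{"method": "play_rows", "body": {
  "moves": [
    [[0,0,0,0.0236,-0.0723,-0.106],[-15,-9,10,0,0,0],[0,0,0,0,0,0]]
  ]
}}

```text
time_s: 15.75
position: [0.5926, 0.2712, 0.248]
tcp_rot: [[-0.566, -0.781, -0.266], [-0.795, 0.602, -0.077], [0.22, 0.167, -0.961]]
force: [-0.4, -0.5, -0.2]
opening: 0.502
grasp_force: 0.0
```

```bash
python3 -c "
from h import *
w=bot.capture('wrist');s=bot.capture('scene')
cv2.imwrite('pics/w7.png',cv2.resize(w['image'][200:280,260:380],None,fx=6,fy=6,interpolation=cv2.INTER_CUBIC))
for n,c in zip('ws',(w,s)):
  for q in('wing_grip','thumb_screw'):
    r=bot.pinpoint(c,q);print(n,q,[(x['centre'],x['confidence']) for x in r[:2]])
for th in(-.2,-.28,-.36): print(th,proj(w,pose(th,0,.064)[0]),proj(s,pose(th,0,.064)[0]))
print(proj(w,pose(-.28,0,.078)[0]))
delta(-.28,0,.15)
"
```

```text
w wing_grip [([323.8, 200.0], 0.61)]
w thumb_screw [([322.5, 199.8], 0.72)]
s wing_grip [([293.1, 178.1], 0.64)]
s thumb_screw [([295.4, 180.8], 0.38)]
-0.2 [np.float64(320.27398934358763), np.float64(195.78091320785978)] [np.float64(293.76947870590396), np.float64(180.35571733754855)]
-0.28 [np.float64(316.9634510277164), np.float64(199.98553808208612)] [np.float64(295.03791019888325), np.float64(179.85027298136788)]
-0.36 [np.float64(313.6815342031128), np.float64(204.0181196817325)] [np.float64(296.2766563479004), np.float64(179.4777083082395)]
[np.float64(317.0223587476393), np.float64(204.822660565156)]
shift mm (tool now) [ 0.6277  0.2298 21.1877] (tool target) [ 0.6033  0.2094 21.1886] rotvec [-0.0009  0.0012  0.0006] J [  14.953    38.8594   64.6561   -0.346    92.438  -128.4915] F [ 0.62   -0.708  -0.1217]
```

View pics/w7.png

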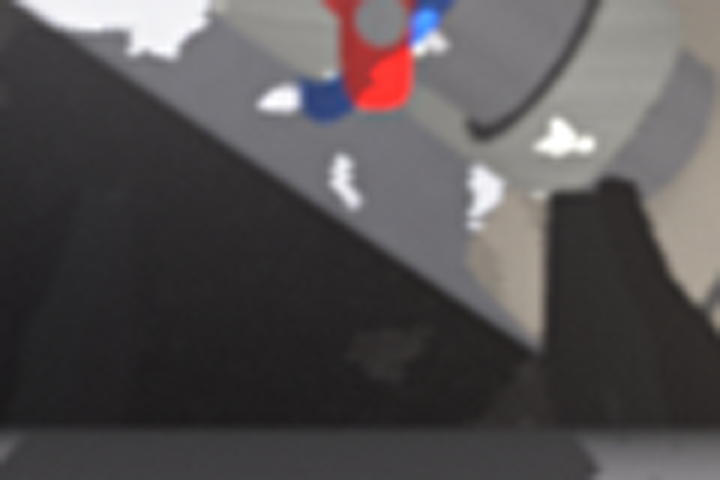

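Request:
{"method": "play_rows", "body": {
  "moves": [
    [[0.5,4.7,15,0,0,0],[0,0,20,0,0,0],[0,0,20,0,0,0],[0,0,0,0,0,0]]
  ]
}}

```text
time_s: 16.45
position: [0.5722, 0.2691, 0.1948]
tcp_rot: [[-0.564, -0.78, -0.27], [-0.795, 0.602, -0.078], [0.224, 0.17, -0.96]]
force: [-0.4, -0.5, -0.3]
opening: 0.502
grasp_force: 0.0
```

```bash
python3 -c "
from h import *
w=bot.capture('wrist')
cv2.imwrite('pics/w8.png',cv2.resize(w['image'][180:280,240:400],None,fx=4.5,fy=4.5,interpolation=cv2.INTER_CUBIC))
s=bot.read_state();R=np.array(s['tcp_rot']);p=np.array(s['position'])
for q in('wing_grip','thumb_screw'):
    r=bot.pinpoint(w,q);print(q,[(x['centre'],x['confidence']) for x in r[:2]])
for k in(.014,.022,.036,.05): print(k,proj(w,p+k*R[:,2]),proj(w,p+k*R[:,2]+.015*R[:,0]))
for th in(-.2,-.28): print(proj(w,pose(th,0,.064)[0]),proj(w,pose(th,0,.078)[0]))
delta(-.28,0,.061)
"
```

```text
wing_grip [([317.1, 221.1], 0.67)]
thumb_screw [([314.8, 225.0], 0.87)]
0.014 [np.float64(315.94286526308866), np.float64(248.09775024288848)] [np.float64(315.93833407350144), np.float64(225.90718966377014)]
0.022 [np.float64(315.9140479314764), np.float64(242.35428208383485)] [np.float64(315.9089951418523), np.float64(220.96322152206122)]
0.036 [np.float64(315.86897301485976), np.float64(233.37057908723884)] [np.float64(315.8632300947805), np.float64(213.25125240767565)]
0.05 [np.float64(315.8296046242619), np.float64(225.5242211761705)] [np.float64(315.82338391660005), np.float64(206.5366849568667)]
[np.float64(313.4428080327334), np.float64(220.40419838990974)] [np.float64(314.30735864896667), np.float64(226.67625848399868)]
[np.float64(309.32775825683365), np.float64(225.56213480746945)] [np.float64(308.94951081741016), np.float64(233.34686362342254)]
shift mm (tool now) [ 0.7471 -3.9123 56.1666] (tool target) [ 0.6019 -4.0278 56.1602] rotvec [-0.002   0.0025  0.0006] J [  15.1962   40.1778   70.4795   -0.2805   85.196  -128.2178] F [-0.1259 -0.1465  0.6767]
```

View pics/w8.png

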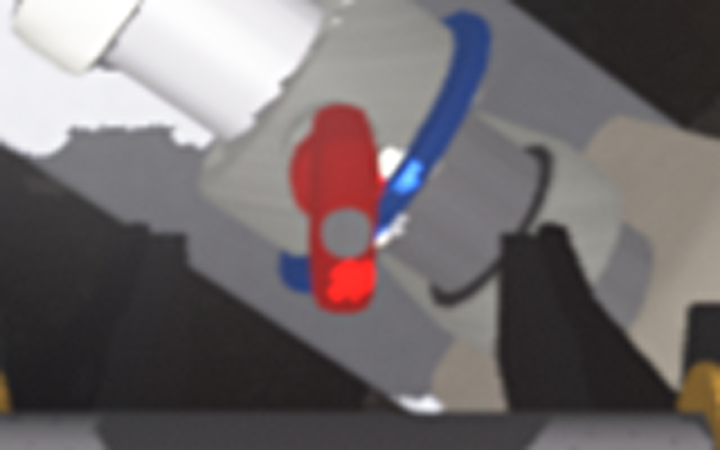

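Request:
{"method": "play_rows", "body": {
  "moves": [
    [[0.5,0.3,14,0,0,0],[0,0,14,0,0,0],[0,0,13,0,0,0],[0,0,13,0,0,0],[0,0,0,0,0,0]]
  ]
}}

```text
time_s: 17.1
position: [0.5585, 0.2649, 0.1439]
tcp_rot: [[-0.565, -0.781, -0.267], [-0.795, 0.602, -0.078], [0.221, 0.169, -0.96]]
force: [-0.3, -0.1, 0.1]
opening: 0.494
grasp_force: 0.0
```

```bash
python3 -c "
from h import *
feel();print(bot.read_state()['moment']);delta(-.28,0,.061)"
```

```text
F rot 0.6527913640534296 0.35912522720209467 0.10889394340536976 tip rXZ 0.01114733523395319 0.003494097757402604 0.04757162390213552 tip ang -0.23017447119504827 r 0.04886023417365461 J [  15.1669   42.3147   75.2882   -0.2925   78.26   -128.2103]
[ 0.1669 -0.1467 -0.0145]
shift mm (tool now) [ 0.1503 -4.2778  1.8074] (tool target) [ 0.1434 -4.2813  1.7995] rotvec [-0.0019  0.0024  0.0006] J [  15.1669   42.3147   75.2882   -0.2925   78.26   -128.2103] F [ 0.947  -0.3085  0.5679]
```

No contact; close slowly on the wing.

Request:
{"method": "play_rows", "body": {
  "moves": [
    [[0,0,0,0,0,0],[0,0,0,0,0,0],[0,0,0,0,0,0],[0,0,0,0,0,0],[0,0,0,0,0,0]]
  ],
  "fingers": -1
}}

```text
time_s: 17.8
position: [0.5598, 0.2653, 0.1456]
tcp_rot: [[-0.566, -0.781, -0.264], [-0.795, 0.602, -0.077], [0.219, 0.167, -0.962]]
force: [-0.8, 0.4, 0.7]
opening: 0.174
grasp_force: 30.0
```

Request:
{"method": "play_rows", "body": {
  "moves": [
    [[0,0,0,0,0,0],[0,0,0,0,0,0],[0,0,0,0,0,0]]
  ]
}}

```text
time_s: 18.1
position: [0.5598, 0.2653, 0.1455]
tcp_rot: [[-0.566, -0.781, -0.264], [-0.795, 0.602, -0.077], [0.219, 0.167, -0.961]]
force: [-0.6, 1.0, 1.2]
opening: 0.171
grasp_force: 30.0
```

```bash
python3 -c "
from h import *
feel();s=bot.read_state();print(s['moment'],s['opening']*87,s['grasp_force']);delta(-.28,0,.061)"
```

```text
F rot 0.08461788763476377 0.6482772513018233 1.0898521444841265 tip rXZ 0.010402012363377285 0.0035515368960053364 0.04707154741632126 tip ang -0.2174877427289016 r 0.048207182425182606 J [  15.1681   42.3354   75.3614   -0.2866   78.2514 -128.2113]
[0.2093 0.0143 0.0389] 15.107840103304582 29.980081915855408
shift mm (tool now) [-0.2622 -4.6621  1.1177] (tool target) [-0.2665 -4.663   1.113 ] rotvec [-0.0009  0.0013  0.0006] J [  15.1681   42.3354   75.3614   -0.2866   78.2514 -128.2113] F [-0.052   1.0167  0.8827]
```

Request:
{"method": "play_rows", "body": {
  "moves": [
    [[0,0,0,0,0,0],[0,0,0,0,0,0],[0,0,-3,0,0,0],[0,0,-3,0,0,0],[0,0,0,0,0,0]]
  ],
  "fingers": -0.4
}}

```text
time_s: 18.8
position: [0.5619, 0.2658, 0.1518]
tcp_rot: [[-0.566, -0.781, -0.263], [-0.795, 0.602, -0.076], [0.218, 0.166, -0.962]]
force: [0.0, -0.8, -0.2]
opening: 0.3
grasp_force: 0.0
```

Request:
{"method": "play_rows", "body": {
  "moves": [
    [[0,0,0,0,0,0],[0,0,0,0,0,0],[0,0,0,0,0,0],[0,0,0,0,0,0],[0,0,0,0,0,0]]
  ],
  "fingers": -1
}}

```text
time_s: 19.3
position: [0.5615, 0.2662, 0.1512]
tcp_rot: [[-0.566, -0.781, -0.263], [-0.795, 0.602, -0.076], [0.218, 0.166, -0.962]]
force: [-0.5, 3.1, 0.1]
opening: 0.113
grasp_force: 30.4
```

```bash
python3 -c "
from h import *
feel();s=bot.read_state();print(s['moment'],s['opening']*87,s['grasp_force']);delta(-.28,0,.061)"
```

```text
F rot 0.36261491349235214 2.971355958901574 0.3246730819378915 tip rXZ 0.01229340641658038 0.003964152342031027 0.05281153267552329 tip ang -0.2287059896454159 r 0.05422348038314291 J [  15.1904   42.0683   74.862    -0.2458   78.9795 -128.206 ]
[ 0.343  -0.3221 -0.174 ] 9.871532281081882 30.38143990561366
shift mm (tool now) [ 0.1741 -4.8443  7.1561] (tool target) [ 0.155  -4.8508  7.1521] rotvec [-0.0009  0.0022  0.0007] J [  15.1904   42.0683   74.862    -0.2458   78.9795 -128.206 ] F [-0.1716  3.9403  0.7819]
```

```bash
cat >> h.py <<'E'
def tq(n=6):
    M=[];F=[]
    for _ in range(n):
        bot.capture("scene");s=bot.read_state();M.append(s['moment']);F.append(s['force'])
    R=np.array(s['tcp_rot']);p,Q=pose(-.28,0,.061)
    print('t',s['time_s'],'M tool',R.T@np.mean(M,0),'std',np.std(np.array(M)@R[:,2]),'F tool',R.T@np.mean(F,0),'rot from phi0',Ro.from_matrix(Q.T@R).as_rotvec(),'shift',Q.T@(np.array(s['position'])-p)*1e3,'J6',s['joint_positions'][5],'grip',s['grasp_force'],s['opening']*87)
E
python3 -c "
from h import *
tq()"
```

```text
t 19.8 M tool [-0.0701 -0.5653  0.1415] std 0.015149378541059218 F tool [-3.1895  2.6521 -0.8416] rot from phi0 [ 0.0008 -0.0022 -0.0007] shift [-0.1309  4.8118 -7.1376] J6 -128.21289058463688 grip 30.39127293974161 9.820444071372117
```

Request:
{"method": "play_rows", "body": {
  "moves": [
    [[0,0,0.4,0,0,0.1],[0,0,0.4,0,0,0.1],[0,0,0.4,0,0,0.1],[0,0,0,0,0,0]]
  ]
}}

```text
time_s: 20.2
position: [0.5613, 0.266, 0.1502]
tcp_rot: [[-0.771, -0.58, -0.263], [-0.582, 0.809, -0.076], [0.257, 0.095, -0.962]]
force: [-0.1, 4.4, 0.1]
opening: 0.111
grasp_force: 30.1
```

```bash
python3 -c "
from h import *
tq()"
```

```text
t 20.5 M tool [-0.4354 -0.7185 -0.0175] std 0.021824256836050698 F tool [-3.0269  3.7198 -2.1318] rot from phi0 [ 0.0006 -0.0024  0.2983] shift [-0.1114  4.6965 -6.0454] J6 -111.08276597719926 grip 30.099180936813354 9.746113554496567
```

Request:
{"method": "play_rows", "body": {
  "moves": [
    [[0,0,0.4,0,0,0.1],[0,0,0.4,0,0,0.1],[0,0,0,0,0,0]]
  ]
}}

```text
time_s: 20.8
position: [0.5611, 0.2658, 0.1495]
tcp_rot: [[-0.871, -0.415, -0.263], [-0.41, 0.909, -0.076], [0.271, 0.042, -0.962]]
force: [0.8, 4.3, 1.5]
opening: 0.112
grasp_force: 30.0
```

```bash
python3 -c "
from h import *
tq(4)"
```

```text
t 21.0 M tool [-0.7144 -0.6123  0.0427] std 0.033826303052898646 F tool [-2.0854  4.1304 -3.1127] rot from phi0 [ 0.0003 -0.0023  0.4971] shift [ 0.0084  4.6977 -5.3455] J6 -99.7023538015371 grip 30.00824674285468 9.729893416620634
```

Request:
{"method": "play_rows", "body": {
  "moves": [
    [[0,0,0.4,0,0,0.1],[0,0,0.4,0,0,0.1],[0,0,0,0,0,0]]
  ]
}}

```text
time_s: 21.3
position: [0.5609, 0.2658, 0.1488]
tcp_rot: [[-0.936, -0.235, -0.263], [-0.223, 0.972, -0.076], [0.274, -0.012, -0.962]]
force: [1.4, 4.6, 2.8]
opening: 0.112
grasp_force: 30.0
```

```bash
python3 -c "
from h import *
tq(4)"
```

```text
t 21.5 M tool [-0.9808 -0.4997  0.0085] std 0.02627209722262197 F tool [-1.8051  4.848  -3.4805] rot from phi0 [-0.0002 -0.0026  0.6958] shift [-0.0528  4.6589 -4.5921] J6 -88.32250311828561 grip 30.000857197701407 9.880196805815466
```

```bash
python3 -c "
from h import *
tq(4);s=bot.read_state();print(s['tau'],s['moment'],s['force'])
w=bot.capture('wrist')
cv2.imwrite('pics/w9.png',cv2.resize(w['image'][180:300,240:400],None,fx=4.5,fy=4.5,interpolation=cv2.INTER_CUBIC))
"
```

```text
t 21.7 M tool [-0.9751 -0.517   0.0158] std 0.014520355583917552 F tool [-1.4314  4.359  -3.3399] rot from phi0 [-0.0002 -0.0026  0.6959] shift [-0.0619  4.6548 -4.5627] J6 -88.3209591003144 grip 30.00080446669017 10.049976215348863
[ -2.4524 -48.339  -13.3414  -1.5054   1.611   -0.0262] [ 1.0422 -0.2765 -0.2695] [1.1832 5.433  2.9394]
```

View pics/w9.png

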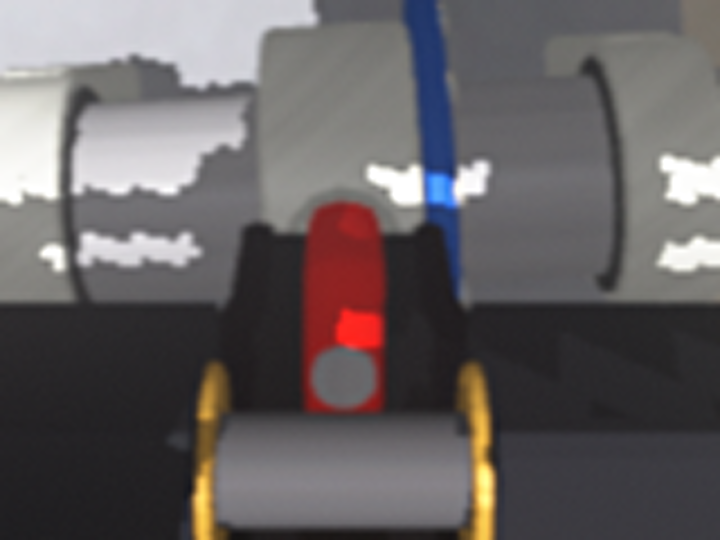

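Request:
{"method": "play_rows", "body": {
  "moves": [
    [[0,0,0.4,0,0,0.1],[0,0,0.4,0,0,0.1],[0,0,0.4,0,0,0.1],[0,0,0.4,0,0,0.1]]
  ]
}}

```text
time_s: 22.15
position: [0.5606, 0.2657, 0.1473]
tcp_rot: [[-0.953, 0.15, -0.263], [0.175, 0.982, -0.075], [0.247, -0.118, -0.962]]
force: [1.2, 4.3, 3.1]
opening: 0.114
grasp_force: 30.0
```

```bash
python3 -c "
from h import *
s=bot.read_state();print(np.array(s['tcp_rot']).T@s['moment'],s['tau'][5])
tq(4)"
```

```text
[-1.2645 -0.1379 -0.2797] -0.4027599189430475
t 22.35 M tool [-1.3747 -0.0684 -0.0691] std 0.029790862366615396 F tool [ 0.3801  4.153  -4.0359] rot from phi0 [-0.0008 -0.0029  1.0959] shift [-0.1235  4.6032 -3.0232] J6 -65.40658327257897 grip 30.0031721360574 9.524978797688053
```

Request:
{"method": "play_rows", "body": {
  "moves": [
    [[0,0,0.2,0,0,0.05],[0,0,0.2,0,0,0.05]]
  ]
}}

```text
time_s: 22.55
position: [0.5606, 0.2657, 0.147]
tcp_rot: [[-0.934, 0.243, -0.263], [0.271, 0.96, -0.076], [0.234, -0.142, -0.962]]
force: [1.6, 4.9, 4.4]
opening: 0.113
grasp_force: 30.0
```

```bash
python3 -c "
from h import *
s=bot.read_state();print(np.array(s['tcp_rot']).T@s['moment'],s['tau'][5])
tq(4)"
```

```text
[-1.336   0.084  -0.2474] -0.08967602625489235
t 22.75 M tool [-1.4637  0.0726 -0.1574] std 0.028887535117426845 F tool [ 0.4475  4.387  -4.1665] rot from phi0 [-0.0007 -0.0031  1.1961] shift [-0.1565  4.5272 -2.7445] J6 -59.65812374634649 grip 30.00592428157688 9.586125572504303
```

Request:
{"method": "play_rows", "body": {
  "moves": [
    [[0,0,0.2,0,0,0.05],[0,0,0.2,0,0,0.05]]
  ]
}}

```text
time_s: 22.95
position: [0.5606, 0.2657, 0.1468]
tcp_rot: [[-0.905, 0.335, -0.262], [0.365, 0.928, -0.076], [0.218, -0.164, -0.962]]
force: [1.0, 5.3, 5.4]
opening: 0.114
grasp_force: 30.0
```

```bash
python3 -c "
from h import *
s=bot.read_state();print(np.array(s['tcp_rot']).T@s['moment'],s['tau'][5])
tq(4)"
```

```text
[-1.3825  0.2686 -0.2633] -0.07054162211716175
t 23.15 M tool [-1.3927  0.1899 -0.1967] std 0.03340292603490503 F tool [ 1.1376  3.8641 -5.4485] rot from phi0 [-0.0007 -0.0035  1.296 ] shift [-0.2161  4.4403 -2.5422] J6 -53.93250043693852 grip 30.037046005600132 9.811180220154622
```

Request:
{"method": "play_rows", "body": {
  "moves": [
    [[0,0,0.2,0,0,0.05],[0,0,0.2,0,0,0.05]]
  ]
}}

```text
time_s: 23.35
position: [0.5606, 0.2656, 0.1466]
tcp_rot: [[-0.867, 0.424, -0.262], [0.456, 0.887, -0.076], [0.2, -0.185, -0.962]]
force: [1.7, 4.8, 6.0]
opening: 0.115
grasp_force: 30.0
```

```bash
python3 -c "
from h import *
s=bot.read_state();print(np.array(s['tcp_rot']).T@s['moment'],s['tau'][5])
tq(4)"
```

```text
[-1.3471  0.3558 -0.3015] -0.045728307450190187
t 23.55 M tool [-1.3821  0.3142 -0.2294] std 0.033382444152368344 F tool [ 1.4848  4.1787 -5.2968] rot from phi0 [-0.0009 -0.0041  1.3959] shift [-0.3373  4.3983 -2.3882] J6 -48.209647788654244 grip 30.036838359665126 9.837152040516683
```

Request:
{"method": "play_rows", "body": {
  "moves": [
    [[0,0,0.3,0,0,0.05],[0,0,0.2,0,0,0.05],[0,0,0,0,0,0]]
  ]
}}

```text
time_s: 23.85
position: [0.5608, 0.2656, 0.1463]
tcp_rot: [[-0.821, 0.507, -0.262], [0.541, 0.837, -0.076], [0.181, -0.204, -0.962]]
force: [1.6, 4.6, 5.1]
opening: 0.115
grasp_force: 30.1
```

```bash
python3 -c "
from h import *
tq(6)"
```

```text
t 24.15 M tool [-1.2925  0.4732 -0.26  ] std 0.022036095879932882 F tool [ 2.1642  4.0441 -6.7141] rot from phi0 [-0.001  -0.0046  1.4958] shift [-0.3519  4.2507 -2.1667] J6 -42.484679459152986 grip 30.05605577956885 10.066581724437224
```

Request:
{"method": "play_rows", "body": {
  "moves": [
    [[0,0,0,0,0,0],[0,0,0,0,0,0],[0,0,0,0,0,0],[0,0,0,0,0,0]]
  ],
  "fingers": -0.4
}}

```text
time_s: 24.55
position: [0.5588, 0.2606, 0.1469]
tcp_rot: [[-0.821, 0.504, -0.268], [0.541, 0.836, -0.087], [0.18, -0.216, -0.96]]
force: [-0.9, -4.8, 10.5]
opening: 0.282
grasp_force: 4.9
```

Request:
{"method": "play_rows", "body": {
  "moves": [
    [[0,0,-8,0,0,0],[0,0,-15,0,0,0],[0,0,-25,0,0,0],[0,0,-25,0,0,0],[0,0,0,0,0,0]]
  ]
}}

```text
time_s: 25.05
position: [0.5812, 0.2702, 0.2182]
tcp_rot: [[-0.821, 0.509, -0.259], [0.542, 0.836, -0.078], [0.177, -0.204, -0.963]]
force: [0.5, -0.6, -0.1]
opening: 0.298
grasp_force: 0.0
```

```bash
python3 -c "
from h import *
tq(4)
w=bot.capture('wrist')
cv2.imwrite('pics/w10.png',cv2.resize(w['image'][150:300,200:440],None,fx=3,fy=3,interpolation=cv2.INTER_CUBIC))
s=bot.read_state();R=np.array(s['tcp_rot']);p=np.array(s['position'])
m=bot.silhouettes(w,'thumb_screw');
if m:
  print(cv2.minAreaRect(cv2.findNonZero(m[0]['pixels'].astype(np.uint8))),proj(w,p+.05*R[:,2]))
"
```

```text
t 25.25 M tool [-0.1257 -0.1153  0.0091] std 0.06379470342143923 F tool [0.074  0.128  0.4122] rot from phi0 [0.0012 0.0033 1.4988] shift [  1.4985   5.0435 -71.7401] J6 -42.32890042777976 grip 0.0 26.452842625566692
((318.0, 213.0), (38.0, 18.0), 90.0) [np.float64(315.64012927827724), np.float64(222.90407522821104)]
```

View pics/w10.png

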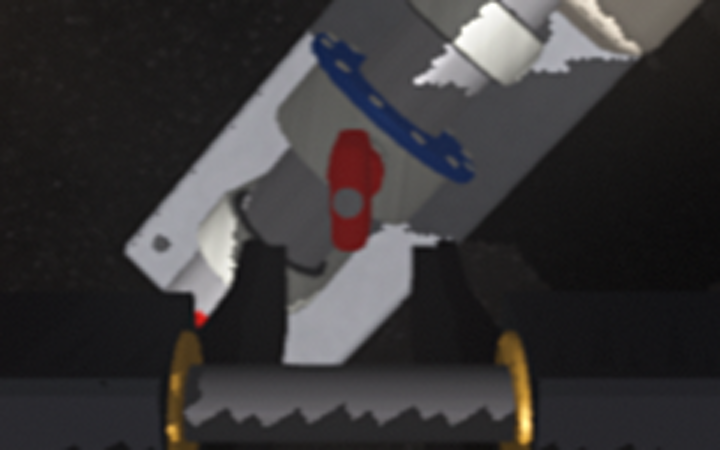

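```bash
python3 -c "
from rig import bot
print(bot.hand_in())"
```

```text
the job is handed in; nothing more can be done
None
```

I handed the job in at about 25 s, with the collar locked as far as I could measure; no verdict came back. I swung the screw to the rear until it stopped at about 4 N, turned the wing about 1.5 rad (torque about 0.26 N m, 0.13 above running), then released it and backed the gripper clear. As the fingers opened, a finger briefly touched something at about 11 N, but the wing still looked in place afterwards.

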